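# Shut and lock the sliding-glass showcase

### The job

Close up the flat glass-topped showcase for the night: with the fingertips push both sliding panes outwards by their upright pulls until each is fully home against its end of the case, then press the plunger lock down all the way so that its pin drops into the right-hand pane. Only push and press: pinch no pull and pick nothing up, leave the specimens and the things round the case alone, and do not shove the case itself along the table.

Things in the scene. Friction and masses are not known exactly. Their poses are not given: they have to be found in the camera images.
- showcase: Counter-top showcase, 240 mm deep (x) by 460 mm wide (y): birch-ply walls, aluminium frame on top, its upper edge 94 mm above the table. About 8 kg, not fastened: slides if pushed sideways with over 30 N. Two level glass panes overlap in the middle. Liner under the specimens: 19 mm up. Origin: centre of its underside on the table; x points away from the robot, y to its left end, z up.
- left_pane (a joint): opening of the left glass pane (214 x 230 mm, upper groove, top 92 mm above the table), m: 0 = fully home against the left end of the case; grows as it slides right (showcase -y), end stop 0.085. About 2.5 N of friction; stays where it is left.
- right_pane (a joint): opening of the right glass pane (214 x 230 mm, lower groove, top 81 mm above the table), m: 0 = fully home against the right end of the case; grows as it slides left under the left pane (showcase +y), end stop 0.085. About 2.5 N of friction; stays where it is left.
- lock_plunger (a joint): travel of the lock plunger, m: 0 = out (unlocked), 0.009 = fully in. Needs about 5 N downwards and stays where it is left. Its 6 mm pin meets the 14 mm square socket in the right pane's inner stile only when both panes are home; otherwise it strikes the right pane after some 3 mm.
- left_pull (a point): middle of the top edge of the left pane's pull: an upright aluminium strip on the pane's outer stile, 80 mm long (showcase x), 5 mm thick (y), standing 20 mm above the pane, top 112 mm above the table. Moves with the pane; at showcase (0, +0.200) when home, 16 mm from the pane's outer edge.
- right_pull (a point): middle of the top edge of the right pane's pull: the same strip, 80 x 5 mm, standing 31 mm above the lower pane, so its top is also 112 mm above the table. Moves with the pane; at showcase (0, -0.200) when home.
- lock_top (a point): centre of the top of the lock plunger, a 16 mm steel button in a 25 mm wide, 12 mm high steel barrel on the left pane's inner stile; at showcase (-0.050, 0) when the left pane is home. Top 117 mm above the table when out, 108 mm when fully in; barrel rim at 104 mm.
- garnet: dark red garnet crystal, 40 mm, lying loose in the left part of the case; origin at the centre of its underside
- fluorite: green fluorite cubes, 33 x 49 x 35 mm, lying loose in the right part of the case; origin at the centre of its underside
- calculator: pocket calculator, 120 x 72 x 16 mm, on the table left of the case; origin at the centre of its underside
- marker_pen: felt marker, 131 mm long, on the table left of the case; origin at the centre of its underside
- dust_brush: dusting brush, 156 mm long, on the table right of the case; origin at the centre of its underside

How it is judged:
On the way, in this order (a step that is already met when the one before it is completed fails the run):
1. both panes are pushed home (within 4 mm) while the lock is still out (value of joint each of left_pane, right_pane below 0.004 m and value of joint lock_plunger below 0.005 m), for 0.1 s.
2. the lock plunger is pressed in, its pin in the right pane's socket (value of joint lock_plunger above 0.007 m and value of joint each of left_pane, right_pane below 0.004 m), for 0.1 s.
At the end, for the whole second after the job is handed in: Both panes are home (each open less than 4 mm), the lock plunger is in by more than 7 of its 9 mm, everything is at rest, and the case stands flat within 20 mm of where it stood (all of step 2 and distance of showcase from where it was at the start of the episode below 0.02 m and angle between showcase's own z axis and vertical below 0.03 rad and linear speed of showcase below 0.02 m/s and velocity of joint each of left_pane, right_pane below 0.01 m/s); the robot touches nothing.
It fails at once if a pull is pinched between the fingers instead of pushed ((contact force between the fingers and left_pane_c4 above 1.5 N and contact force between the fingers and left_pane_c5 above 1.5 N) or (contact force between the fingers and right_pane_c7 above 1.5 N and contact force between the fingers and right_pane_c8 above 1.5 N)).
It fails at once if the showcase is shoved more than 20 mm, tipped or lifted (distance of showcase from where it was at the start of the episode above 0.02 m or angle between showcase's own z axis and vertical above 0.06 rad or height (world z) of showcase above 0.01 m).
It fails at once if a specimen in the case is lifted or pushed about by more than 25 mm (distance of any of garnet, fluorite from where it was at the start of the episode above 0.025 m).
It fails at once if something round the case is lifted or moved by more than 25 mm (distance of any of calculator, marker_pen, dust_brush from where it was at the start of the episode above 0.025 m).
It also fails if it takes over 48 s, if anything falls off the work surface, if the arm or the gripper's body presses on something with over 40 N, if the wrist force passes 120 N, or if a joint passes its speed limit or range.

### The arm

A 6-joint arm with a two-finger parallel gripper is mounted at the origin on a cart in front of the work surface, level with it; the furniture and walls round the work are solid. World frame = base frame: x ahead of the robot, y to its left, z up, the work surface at z = 0. Lengths are in m, angles in rad, forces in N, time in s.
With the tool pointing down it reaches from about 0.325 to 0.9 m from the base axis. Payload 6.1 kg.
Tool frame: the origin (TCP) lies midway between the tips of the shut fingers; the grasp point (between the pads) lies 19 mm behind it; z points along the fingers, y is the line along which they close (so a half turn about z gives the same grasp; the last joint's range is limited). The gripper opens to 85 mm and grips with 20 to 120 N. Pads are 22 mm wide; open, the fingers measure 114 mm over their backs; the gripper's body (76 mm by 85 mm) begins 54 mm behind the grasp point. The pads swing forward as they close: fully open they stand 13 mm farther back than shut.
Start: joints at [1.021, 0.22, 1.526, -0, 1.395, -0.126], TCP at [0.257, 0.57, 0.231] pointing down, gripper open.
Joint ranges: [-2.98, 2.98], [-0.91, 2.08], [0.09, 2.57], [-1.24, 4.39], [0.2, 2.65], [-2.68, 2.68]. Speed limits (rad/s): [2.57, 2.57, 3.01, 3.14, 3.14, 3.14].

### API

Orientations are given as [roll, pitch, yaw] about the fixed x, y, z axes, in that order (R = Rz(yaw) Ry(pitch) Rx(roll)).
In Python, from plant import movep, move_l, set_joints, gripper_to, hold, inverse_kinematics, observe, get_image, get_calibration, Unreachable, job_done gives the robot as it stands. Calls block until the motion is done:
- movep(position, orientation): joint-space move of the TCP to a pose.
- move_l(position, feed=0.15, rotation=None, max_force=None): straight line of the TCP; rotation=None keeps the orientation; feed is the mean speed in m/s. With max_force (N) it stops when the force on the tool has changed by that much, and returns True; else False.
- set_joints(angles): joint-space move.
- gripper_to(opening, f_grip=None): finger opening in m; f_grip is the grip in N (None keeps the last); returns when the fingers have stopped.
- hold(seconds).
- inverse_kinematics(position, orientation): joint angles nearest the present ones, or None.
- observe(): the state.
- get_image(name): name is "side" or "top"; returns (picture, depth): 400x640x3 uint8, red, green, blue; 400x640 float32, m along the optical axis (not along the pixel's ray), 0 where there is no reading.
- get_calibration(name): a dict with "intrinsics" (3x3 intrinsics, pixels), "world_from_camera" (4x4, takes a point from camera to world coordinates). Camera axes: x right, y down, z forward; pixel columns grow to the right and rows downward; lengths in m; the calibration is good to about 2 mm. A picture is of the moment at which its call begins. get_calibration takes no time and is no camera call.
A pose or a line that the arm cannot do raises Unreachable and nothing moves.
- job_done(): hands the job in; it is judged then, once.
The state is a dict: "time_s": time; "q": joint angles; "joint_velocities": joint speeds; "joint_torque": joint torques, N m; "eef_pos": TCP position; "tcp_rot": TCP orientation; "ft_force": force on the tool from outside, world axes, zero at the start; "torque": the same for the moment, N m; "opening": finger opening in m; "grasp_force": force on a finger pad.
Only numpy, scipy, OpenCV 4.12 (cv2) and the standard library are available. Lean on these libraries where they do the work, as an engineer would, in place of code of your own. Each camera call takes 0.05 s, during which the arm holds its last target. There are 200 camera calls.

## Working session

There is one attempt and no reset: what is moved stays moved. The work goes in short steps, each a Python script; the robot and the scene stay as the last script left them, time stands still between calls to the robot, and variables do not carry over. Pictures are saved under pics/ and viewed, at most 10 in all, crops included, and the job is handed in when it is done.

```bash
mkdir -p pics; python3 - <<'E'
from plant import *
import cv2,numpy as np
for n in("top","side"):
    im,d=get_image(n); cv2.imwrite(f"pics/{n}0.png",im[:,:,::-1]); np.savez(f"{n}0.npz",im=im,d=d)
    c=get_calibration(n); print(n,np.round(c["intrinsics"],1).tolist(),np.round(c["world_from_camera"],3).tolist())
o=observe();print(o["eef_pos"],o["tcp_rot"],o["time_s"],o["ft_force"])
E
```

```text
top [[512.2, 0.0, 319.0], [0.0, 512.2, 201.6], [0.0, 0.0, 1.0]] [[-0.004, -0.997, 0.075, 0.377], [-1.0, 0.003, -0.011, 0.149], [0.011, -0.075, -0.997, 1.741], [0.0, 0.0, 0.0, 1.0]]
side [[496.1, 0.0, 323.1], [0.0, 496.1, 205.0], [0.0, 0.0, 1.0]] [[-0.833, -0.31, 0.457, -0.22], [-0.553, 0.455, -0.698, 1.239], [0.009, -0.835, -0.551, 0.938], [0.0, 0.0, 0.0, 1.0]]
[0.2567391  0.56924991 0.23030879] [-3.13985464e+00 -2.29513592e-04  2.71783199e+00] 0.1 [ 0.28229342 -0.28780866 -0.34766774]
```

View pics/top0.png

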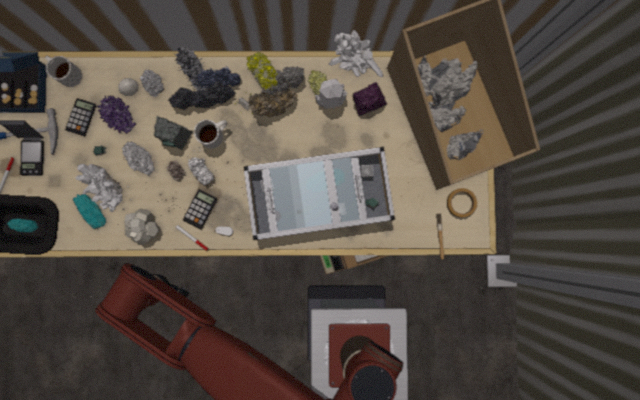

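View pics/side0.png

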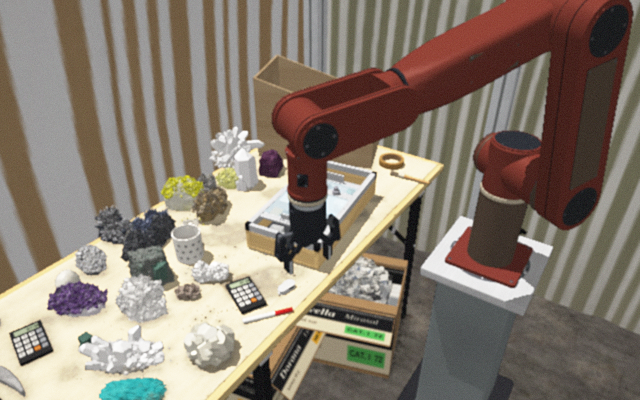

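The top view shows the case with corners near (246,167), (383,150), (393,222) and (256,238). The left pull is near (268,190), the right pull near (358,180) and the lock near (334,206). I'll zoom in and detect them properly.

```bash
cat > h.py <<'E'
import numpy as np,cv2
from plant import *
def ray(n,uv,z):
    c=get_calibration(n);K=c["intrinsics"];T=np.array(c["world_from_camera"])
    uv=np.atleast_2d(uv).astype(float)
    d=np.c_[(uv-[K[0][2],K[1][2]])/[K[0][0],K[1][1]],np.ones(len(uv))]@T[:3,:3].T
    return T[:3,3]+d*((z-T[2,3])/d[:,2])[:,None]
def pix(n,p):
    c=get_calibration(n);K=np.array(c["intrinsics"]);T=np.linalg.inv(c["world_from_camera"])
    q=(np.atleast_2d(p)@T[:3,:3].T+T[:3,3])@K.T
    return q[:,:2]/q[:,2:]
def cloud(n,d):
    c=get_calibration(n);K=c["intrinsics"];T=np.array(c["world_from_camera"])
    v,u=np.mgrid[:400,:640]
    P=np.stack([(u-K[0][2])/K[0][0]*d,(v-K[1][2])/K[1][1]*d,d],-1)
    return P@T[:3,:3].T+T[:3,3]
E
python3 - <<'E'
from h import *
z=np.load("top0.npz");im=z["im"];d=z["d"];P=cloud("top",d)
x0,y0,x1,y1=235,140,405,250
c=cv2.resize(im[y0:y1,x0:x1,::-1],None,fx=4.7,fy=4.7,interpolation=cv2.INTER_CUBIC)
cv2.imwrite("pics/crop.png",c)
Z=P[...,2]
# frame: z in band
m=np.zeros((400,640),np.uint8);m[145:245,238:400]=1
f=((Z>.085)&(Z<.13)&(m>0)).astype(np.uint8)
cs=max(cv2.findContours(f,0,2)[0],key=cv2.contourArea)
r=cv2.minAreaRect(cs);print(r,cv2.boxPoints(r).round(1).tolist())
w=ray("top",cv2.boxPoints(r),.094);print(w.round(4).tolist(),np.linalg.norm(np.diff(w,axis=0),axis=1))
hh=((Z-.06)/.08).clip(0,1)*255
cv2.imwrite("pics/h.png",cv2.resize(hh[y0:y1,x0:x1].astype(np.uint8),None,fx=4.7,fy=4.7,interpolation=0))
E
```

```text
((319.0400390625, 192.77999877929688), (74.24620056152344, 143.54266357421875), 81.8698959350586) [[242.6999969482422, 166.1999969482422], [384.79998779296875, 145.89999389648438], [395.29998779296875, 219.39999389648438], [253.1999969482422, 239.6999969482422]]
[[0.6179, 0.3769, 0.094], [0.6832, -0.0846, 0.094], [0.4438, -0.1151, 0.094], [0.3805, 0.3417, 0.094]] [0.46608045 0.24141947 0.46113866]
```

View pics/crop.png

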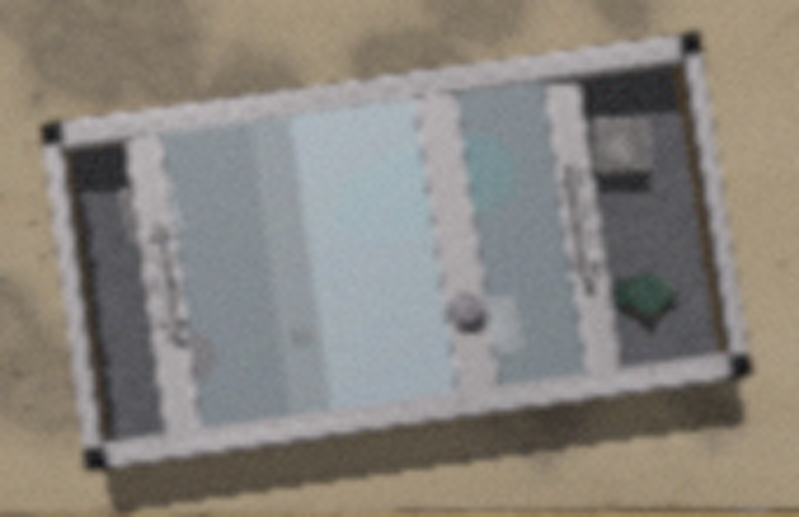

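View pics/h.png

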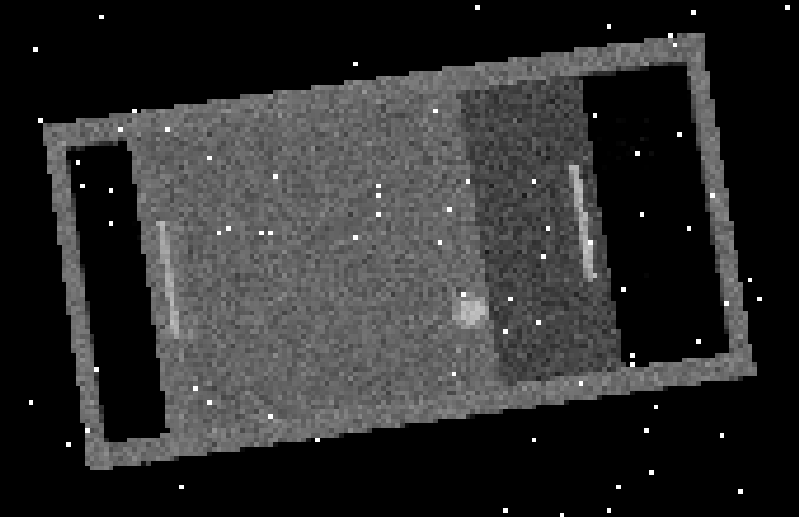

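The colour crop and height map agree. In the crop, the left pull is at about (168,280), the right pull at (582,220) and the lock at (469,311). The case frame comes out very close to 460 x 240 mm. Next I'll compute points in the case frame.

```bash
cat >> h.py <<'E'
def measure(P,im=None):
    Z=cv2.medianBlur(P[...,2].astype(np.float32),3)
    m=np.zeros((400,640),bool);m[140:248,236:402]=1
    f=((Z>.08)&(Z<.13)&m).astype(np.uint8)
    cs=cv2.convexHull(max(cv2.findContours(f,0,2)[0],key=cv2.contourArea))[:,0]
    w=ray("top",cs,.094)[:,:2]
    r=cv2.minAreaRect((w*1000).astype(np.float32));b=cv2.boxPoints(r)
    b=b/1000;c=b.mean(0)
    e=[b[1]-b[0],b[2]-b[1]];l=max(e,key=np.linalg.norm);l=l*np.sign(l[1])
    yaw=np.arctan2(-l[0],l[1]);print("case",c.round(4),"yaw",yaw.round(4),"size",[np.linalg.norm(v).round(4) for v in e])
    return c,yaw
def tocase(p,c,yaw):
    R=np.array([[np.cos(yaw),-np.sin(yaw)],[np.sin(yaw),np.cos(yaw)]]);return (np.asarray(p)[...,:2]-c)@R
E
python3 - <<'E'
from h import *
z=np.load("top0.npz");d=z["d"];P=cloud("top",d)
c,yaw=measure(P)
# colour: black corner caps
u=np.array([[52,133],[691,42],[740,365],[96,457]])/4.7+[235,140]-.4
w=ray("top",u,.094);print("caps",w[:,:2].round(4).tolist(),w.mean(0).round(4),tocase(w,c,yaw).round(4).tolist())
Z=P[...,2];m=np.zeros(Z.shape,bool);m[150:235,260:375]=1
f=((Z>.101)&(Z<.13)&m).astype(np.uint8)
n,L,s,ct=cv2.connectedComponentsWithStats(f)
for i in range(1,n):
    if s[i,4]>6:
        zz=np.median(Z[L==i]);p=ray("top",ct[i],.114 if abs(ct[i][0]-334)<6 else .112)
        print(s[i].tolist(),"z",zz.round(4),"w",p.round(4).tolist(),"case",tocase(p,c,yaw).round(4).tolist())
for p in [[*c,.1]]:
  for y in (yaw+np.pi/2,yaw-np.pi/2): print(y,inverse_kinematics(p,[np.pi,0,y]))
E
```

```text
case [0.5314 0.1298] yaw 0.1376 size [np.float32(0.4613), np.float32(0.2409)]
caps [[0.6122, 0.3674], [0.6745, -0.074], [0.4506, -0.1046], [0.3896, 0.336]] [0.5317 0.1312 0.094 ] [[0.1126, 0.2243], [0.1138, -0.2215], [-0.1122, -0.2211], [-0.1122, 0.2237]]
[356, 175, 6, 25, 46] z 0.114 w [[0.5473, 0.0045, 0.112]] case [[-0.0015, -0.1263]]
[268, 187, 5, 25, 47] z 0.1109 w [[0.5086, 0.2858, 0.112]] case [[-0.0012, 0.1576]]
[331, 202, 8, 8, 45] z 0.1088 w [[0.4874, 0.0818, 0.114]] case [[-0.0501, -0.0415]]
1.7083933 [ 9.53544252e-02  1.69590059e-01  1.84586002e+00 -4.44089210e-16
  1.12614257e+00 -4.22425833e-02]
-1.4331994 None
```

Measurements are consistent: the left pane is open about 42 mm (pull and lock agree) and the right about 74 mm. I'll push the left pane first.

```bash
cat >> h.py <<'E'
C=np.array([.5315,.1302]);YAW=.1376
def W(x,y,z):
    c,s=np.cos(YAW),np.sin(YAW);return [C[0]+c*x-s*y,C[1]+s*x+c*y,z]
ORI=[np.pi,0,YAW+np.pi/2]
def rep(t):
    o=observe();print(t,"case",tocase(o["eef_pos"],C,YAW).round(4),"z",o["eef_pos"][2].round(4),"F",np.round(o["ft_force"],1),"t",round(o["time_s"],2))
E
python3 - <<'E'
from h import *
gripper_to(0.0,20)
movep(W(0,.108,.2),ORI);rep("above")
print(move_l(W(0,.108,.102),.1,max_force=10));rep("down")
print(move_l(W(0,.200,.102),.03,max_force=11));rep("pushed")
E
```

```text
above case [-0.0002  0.109 ] z 0.2001 F [ 0.7  0.7 -0.8] t 2.42
False
down case [0.0007 0.1081] z 0.1028 F [ 0.3 -0.   0.3] t 3.56
True
pushed case [-0.0003  0.1887] z 0.1015 F [-0.  -1.2  0.2] t 5.93
```

```bash
python3 - <<'E'
from h import *
move_l(W(0,.165,.102),.1);move_l(W(0,.165,.17),.15)
movep(W(0,-.075,.17),ORI)
print(move_l(W(0,-.075,.102),.1,max_force=10));rep("down")
print(move_l(W(0,-.202,.102),.03,max_force=11));rep("pushed")
move_l(W(0,-.165,.102),.1);move_l(W(0,-.165,.2),.15)
movep(W(-.05,.15,.25),ORI)   # clear view of lock and right side
im,d=get_image("top");np.savez("top1.npz",im=im,d=d)
cv2.imwrite("pics/crop1.png",cv2.resize(im[140:250,235:405,::-1],None,fx=4.7,fy=4.7,interpolation=cv2.INTER_CUBIC))
E
```

```text
False
down case [ 0.0005 -0.0749] z 0.1025 F [-0.2 -0.9  0.6] t 8.7
True
pushed case [-0.0003 -0.1843] z 0.1015 F [ 0.8  1.3 -0. ] t 11.87
```

View pics/crop1.png

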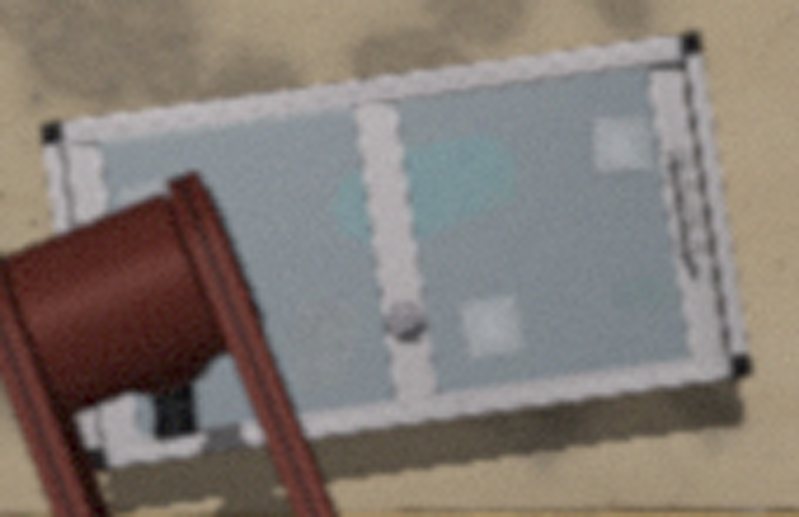

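The case hasn't moved and both panes look home: the two contact positions average 186.5 mm, exactly 197.5 mm minus the 11 mm half finger. The lock is at crop (406,321). I'll locate it numerically, then press.

```bash
python3 - <<'E'
from h import *
z=np.load("top1.npz");P=cloud("top",z["d"]);Z=P[...,2]
m=np.zeros(Z.shape,bool);m[200:218,310:334]=1
f=((Z>.101)&(Z<.13)&m).astype(np.uint8)
n,L,s,ct=cv2.connectedComponentsWithStats(f);i=1+s[1:,4].argmax()
p=ray("top",ct[i],.112)[0];k=tocase(p,C,YAW);print(s[i],np.median(Z[L==i]),k)
m=np.zeros(Z.shape,bool);m[165:205,372:392]=1
f=((Z>.101)&(Z<.13)&m).astype(np.uint8)
n,L,s,ct=cv2.connectedComponentsWithStats(f);i=1+s[1:,4].argmax()
print("rpull",s[i],tocase(ray("top",ct[i],.112)[0],C,YAW))
assert abs(k[0]+.05)<.006 and abs(k[1])<.007
y=(k[1]+.002)/2
movep(W(-.05,y,.15),ORI);rep("above")
print(move_l(W(-.05,y,.105),.03,max_force=22));rep("press")
hold(.2);rep("held")
E
```

```text
[318 205   8   7  46] 0.10925868106062275 [-5.06509370e-02  5.21298717e-05]
rpull [378 171   6  25  49] [ 0.00075904 -0.19937393]
above case [-0.0492  0.001 ] z 0.1509 F [-0.1 -0.6  0. ] t 15.03
True
press case [-0.0501  0.001 ] z 0.1079 F [-1.9 -1.1  6.9] t 16.35
held case [-0.0502  0.001 ] z 0.1079 F [-2.3 -1.1  6.2] t 16.55
```

```bash
python3 - <<'E'
from h import *
move_l(W(-.05,.001,.2),.1)
movep([.257,.57,.26],[np.pi,0,2.718]);hold(.3);rep("away")
im,d=get_image("top");P=cloud("top",d);c,y=measure(P);Z=P[...,2]
for n,yy in(("l",.2),("r",-.2)):
    u=pix("top",W(0,yy,.112))[0].astype(int);m=np.zeros(Z.shape,bool);m[u[1]-18:u[1]+18,u[0]-8:u[0]+8]=1
    v,q=np.nonzero((Z>.101)&(Z<.13)&m);print(n,len(v),tocase(ray("top",[np.median(q),np.median(v)],.112)[0],c,y))
u=pix("top",W(-.05,0,.112))[0].round().astype(int);
for dd in (Z,cloud("top",np.load("top1.npz")["d"])[...,2]): print("lock z",np.median(dd[u[1]-1:u[1]+2,u[0]-1:u[0]+2]))
cv2.imwrite("pics/crop2.png",cv2.resize(im[140:250,235:405,::-1],None,fx=4.7,fy=4.7,interpolation=cv2.INTER_CUBIC))
E
```

```text
away case [-0.211   0.4729] z 0.26 F [0.1 0.7 0.1] t 19.75
case [0.5314 0.1298] yaw 0.1376 size [np.float32(0.4613), np.float32(0.2407)]
l 56 [-0.00215632  0.20067365]
r 58 [ 0.00415442 -0.20032136]
lock z 0.11073633864143884
lock z 0.11828661412526631
```

View pics/crop2.png

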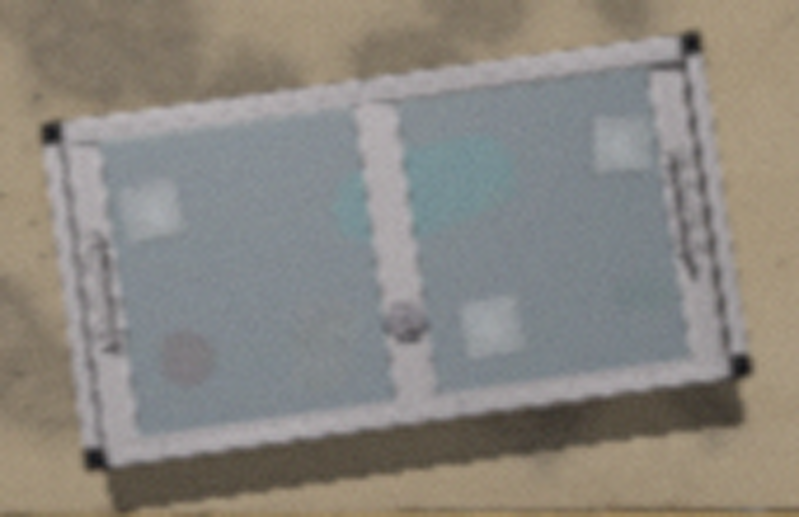

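Both panes are home, with the pulls at (105,297) and (685,215) in the crop. The lock at (406,321) is down and the case hasn't moved.

```bash
python3 -c "from plant import *; print(job_done())"
```

```text
the job is handed in; nothing more can be done
None
```

The job is handed in: both panes measured home within about 1 mm, the lock plunger was pressed down to 108 mm (fully in), and the case did not move, with about 20 of the 48 s used; the hand-in call returned no verdict.

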